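Couple the pipe rest onto its ball mount

ROBOT

A 6-joint arm with a two-finger parallel gripper is mounted at the origin on the work surface. World frame = base frame: x ahead of the robot, y to its left, z up, the work surface at z = 0. Lengths are in mm, angles in rad, forces in N, time in s.
With the tool pointing down it reaches from about 300 to 775 mm from the base axis. Payload 14.6 kg.
Tool frame: the origin (TCP) lies on the centre line of the jaws, within the pads' length; the fingertips stand 19 mm ahead of it and the grasp point (between the pads) is the TCP (bot.tip_reach is the distance from the TCP to the fingertips, in mm); z points along the fingers, y is the line along which they close (so a half turn about z gives the same grasp; the last joint's range is limited). The gripper opens to 85 mm and grips with 20 to 120 N. Pads are 22 mm wide; open, the fingers measure 114 mm over their backs; the gripper's body (76 mm by 85 mm) begins 54 mm behind the grasp point. The pads swing forward as they close: fully open they stand 13 mm farther back than shut.
Start: joints at [1.1, 0.3, 1.521, -0, 1.321, -0.067], TCP at [216.1, 505.757, 250.281] pointing down, gripper open.
Joint ranges: [-3.03, 3.03], [-0.79, 2.21], [0.23, 2.52], [-1.04, 4.18], [0, 3.07], [-2.55, 2.55]. Speed limits (rad/s): [2.22, 2.22, 2.57, 3.14, 3.14, 3.14].

INTERFACE

Orientations are given as a unit quaternion [w, x, y, z].
In Python, from rig import bot gives the robot as it stands. Calls block until the motion is done:
- bot.move_to(position, orientation): joint-space move of the TCP to a pose.
- bot.servo_line(position, attitude=None, speed=150, until_force=None): straight line of the TCP; attitude=None keeps the orientation; speed is the mean speed in mm/s. With until_force (N) it stops when the force on the tool has changed by that much, and returns True; else False.
- bot.move_joints(angles): joint-space move.
- bot.move_gripper(opening, grip_force=None): finger opening in mm; grip_force is the grip in N (None keeps the last); returns when the fingers have stopped.
- bot.dwell(seconds).
- bot.ik(position, orientation): joint angles nearest the present ones, or None.
- bot.read_state(): the state.
- bot.read_camera(name): name is "scene" or "top"; returns a dict with "image" (384x512x3 uint8, blue, green, red), "depth" (384x512 float32, mm along the optical axis (not along the pixel's ray), 0 where there is no reading), "fovy" (degrees; the focal length in pixels is half the picture's height over the tangent of half this angle, whatever the lens; pixels are square), "cx", "cy" (the principal point, pixels), "eye" and "attitude" of the camera in the world. Camera axes: x right, y down, z forward; pixel columns grow to the right and rows downward; lengths in mm; the calibration is good to about 2 mm. A picture is of the moment at which its call begins.
A pose or a line that the arm cannot do raises bot.MotionError and nothing moves.
- bot.finish_job(): hands the job in; it is judged then, once.
The state is a dict: "clock": time; "joint_positions": joint angles; "qvel": joint speeds; "effort": joint torques, N m; "ee_pos": TCP position; "tool_rot": TCP orientation; "ft_force": force on the tool from outside, world axes, zero at the start; "moment": the same for the moment, N m; "grip_width": finger opening in mm; "grip_force": force on a finger pad.
Only numpy, scipy, OpenCV 4.12 (cv2) and the standard library are available. Lean on these libraries where they do the work, as an engineer would, in place of code of your own. Each camera call takes 0.05 s, during which the arm holds its last target. There are 200 camera calls.

TASK

In the glass workshop, couple the blowpipe rest onto the ball of the sprung round bench mount: lower its socket over the ball and, with the lever still up, press it down past its springy catch until its foot sits flat on the disc. Then press the latch lever fully down and let go, leaving the rest coupled. The disc gives way as you push: push firmly and steadily, never drive it down onto its bottom stop, never drop or hammer the rest or force the lever, and leave the box, spanner and mug where they are.

Things in the scene. Friction and masses are not known exactly. Their poses are not given: they have to be found in the camera images.
- mount: Bench mount. Fixed round steel foot, 140 mm across, 9 mm high; on it a column that sinks on a spring and carries a dark steel disc, 180 mm across and 10 mm thick, with a 40 mm polished steel ball on a 16 mm neck. Origin at the centre of the foot's underside, on the table; z up. Unloaded, the disc's top is 56 mm, the ball's centre 82 mm and its top 102 mm above the origin.
- sprung (a joint): How far disc and ball have sunk: 0 = up and unloaded, 0.036 m = on the bottom stop, which must not be reached (keep under 33 mm). It starts to sink at 2 N and takes 0.8 N more per mm, so the stop is met at about 30 N; it comes up again when unloaded.
- ball (a point): Centre of the mount's 40 mm ball, 26 mm above the disc's top face; sinks with it.
- rest: Loose aluminium blowpipe rest, about 0.5 kg, upright on the table at the start. Origin at the centre of the socket's mouth, on its flat underside; z up, x towards the latch lever. Housing 62 (x) by 68 (y) by 52 mm high around the origin; a foot 40 mm wide, 10 mm high runs on to x = 93 mm. A grip web and V prongs stand on top. Home: underside flat on the disc; it may point any way round.
- socket (a point): Point on the axis of the 43 mm wide, 48 mm deep socket, 26 mm above the rest's underside; on the ball's centre when home. Two spring plungers in the bore catch on the ball with the rest 12 mm above home: its weight does not pass them; a total load of about 11 to 24 N on the ball does, the disc sinking meanwhile; then it snaps home and the force drops.
- web (a point): Centre of the grip web, 75 mm above the rest's underside, a grasp point: web 50 mm (x) by 22 mm (y, the width to grasp), from 52 mm (top of the housing) to 86 mm high. Above it two prongs, 22 mm wide, spread along x in a V, with rollers 26 mm wide (y); top at 113 mm.
- latch (a joint): Lever angle: 0 = fully raised (0.75 rad above level), 0.75 = fully down, level, on its stop. Hinge pin along the rest's y at x = 34, z = 20 mm in the rest's frame; bar 22 mm wide, 7 mm thick, reaching 68 mm out over the foot. Stiff (about 0.25 N m), stays where left; its jaw meets the ball and stops it short while the rest sits up on its plungers.
- lever_pad (a point): Point on the middle of the lever's upper face, 36 mm from the hinge pin; good place to push down on. With the lever fully down it lies 23.5 mm above the rest's underside.
- steel_box: Bystander: small open dark steel box, 70 by 70 by 55 mm. Origin at the centre of its underside.
- spanner: Bystander: steel spanner lying on the table. Origin under its middle.
- mug: Bystander: blue ceramic mug, 76 mm across, 85 mm high. Origin at the centre of its underside.
Things that resemble listed ones, but are neither listed nor needed, are in the scene too. What is meant by the rest is not orange or purple, and is the smaller of those in its own colour.

How it is judged:
By the outcome, as a careful person would: the job done as asked, in the order asked, and still so for the second after the job is handed in, with the robot touching nothing.
It also fails if it takes over 70 s, if anything falls off the work surface, if the arm or the gripper's body presses on something with over 40 N, if the wrist force passes 120 N, or if a joint passes its speed limit or range.

## Working session

There is one attempt and no reset: what is moved stays moved. The work goes in short steps, each a Python script; the robot and the scene stay as the last script left them, time stands still between calls to the robot, and variables do not carry over. Pictures are saved under pics/ and viewed, at most 10 in all, crops included, and the job is handed in when it is done.

```bash
ls; mkdir -p pics; cat > h.py <<'E'
import numpy as np, cv2
from scipy.spatial.transform import Rotation as R
from rig import bot
def rot(q): return R.from_quat([q[1],q[2],q[3],q[0]])
def cloud(c):
    d=c["depth"]; h,w=d.shape; f=h/2/np.tan(np.radians(c["fovy"])/2)
    v,u=np.mgrid[:h,:w]
    P=np.stack([(u-c["cx"])/f*d,(v-c["cy"])/f*d,d],-1)
    W=rot(c["attitude"]).apply(P.reshape(-1,3)).reshape(h,w,3)+np.array(c["eye"])
    W[d<=0]=np.nan
    return W
def down(yaw):  # tool down, tool y axis at angle: Rz(yaw)*Rx(pi)
    q=(R.from_euler('z',yaw)*R.from_euler('x',np.pi)).as_quat()
    return [q[3],q[0],q[1],q[2]]
def snap(n):
    c=bot.read_camera(n); return c,cloud(c)
E
python3 - <<'E'
from h import *
for n in("scene","top"):
    c,W=snap(n); np.savez(f"{n}.npz",W=W,im=c["image"]); cv2.imwrite(f"pics/{n}0.png",cv2.resize(c["image"],None,fx=1.5,fy=1.5))
    print(n,c["eye"],c["attitude"],c["fovy"],c["cx"],c["cy"])
s=bot.read_state(); print(s)
E
```

```text
pics
scene [954.30054775 605.37158065 862.01351356] [-0.10339344  0.2603284   0.88376565 -0.37482955] 42.84615958788312 256.87489286846704 189.38187818152855
top [ 473.05900366  -65.85401995 1057.11119534] [-0.03752749  0.70773149 -0.70494683  0.02752797] 54.554013351199075 255.9167259498671 193.2029917273828
{'clock': 0.1, 'joint_positions': array([ 1.10042474e+00,  3.00436395e-01,  1.52150941e+00, -1.31255349e-05,
        1.32068276e+00, -6.66235213e-02]), 'qvel': array([ 8.45162624e-05, -2.77558972e-03, -2.91463127e-03,  1.28177644e-04,
       -1.48976835e-03,  4.53708712e-04]), 'effort': array([ 2.47275922e-03, -5.44379675e+01, -3.62364614e+01,  3.89365289e-05,
        3.08513059e-03,  2.64329555e-05]), 'ee_pos': array([216.01201047, 505.60757125, 249.77065463]), 'tool_rot': array([-1.31275529e-04,  2.00504034e-01,  9.79692740e-01, -5.01086236e-04]), 'ft_force': array([-0.79146263, -0.22948958, -0.77735548]), 'moment': array([-0.05271129, -0.00127553, -0.05494689]), 'grip_force': 0.0, 'grip_width': 85.6325809366786}
```

View pics/scene0.png

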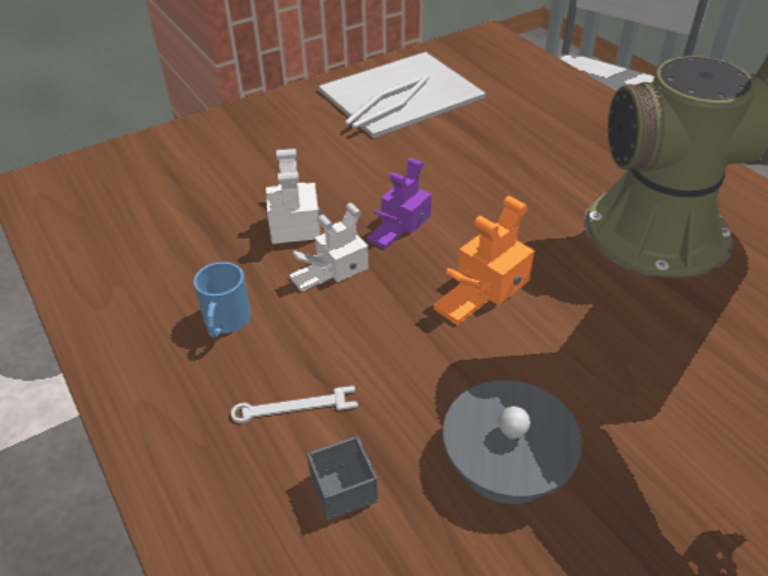

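View pics/top0.png

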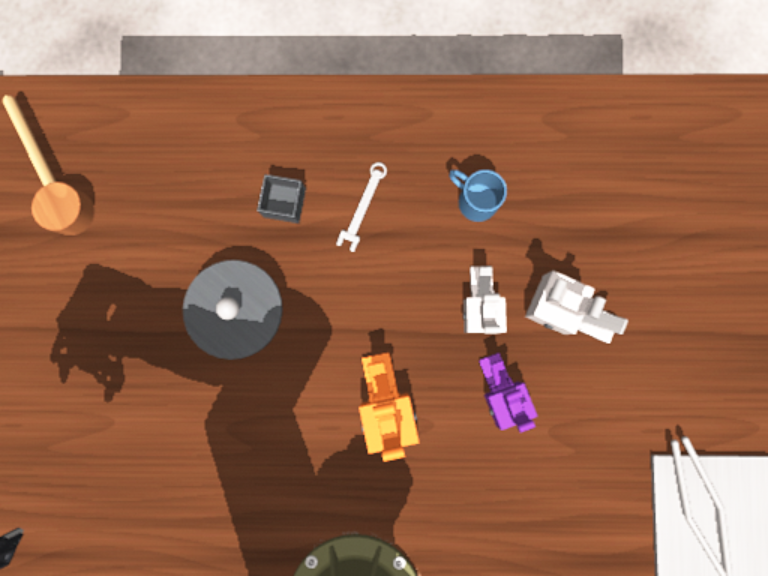

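Scene picture: the candidates for the rest are orange (490,265), purple (403,203), large white (291,205) and small white (335,255). In the top view the whites are at (575,305) large and (485,300) small. The rest isn't orange or purple and is the smaller in its colour, so it should be the small white one. I'll confirm this with a crop and its measured size.

```bash
python3 - <<'E'
from h import *
im=np.load("top.npz")["im"]; im2=np.load("scene.npz")["im"]
a=cv2.resize(im[150:245,295:425],(520,380),interpolation=cv2.INTER_CUBIC)
b=cv2.resize(im2[95:200,170:255],None,fx=3.3,fy=3.62,interpolation=cv2.INTER_CUBIC)[:380]
b=b[:380]; a=a[:b.shape[0]]
b=cv2.resize(b,(270,a.shape[0])); cv2.imwrite("pics/crop.png",np.hstack([a,b]))
T=np.load("top.npz")["W"]; S=np.load("scene.npz")["W"]
def white(im): 
    h=cv2.cvtColor(im,cv2.COLOR_BGR2HSV); return (h[...,1]<45)
# object points, both cameras
for nm,(cu,cv_) in dict(small=(323,200),large=(385,205)).items():
    m=np.zeros(im.shape[:2],bool); 
    if nm=="small": m[165:230,300:345]=1
    else: m[170:235,347:425]=1
    P=T[m&white(im)&(T[...,2]>5)]
    for lo,hi in((5,14),(14,45),(45,60),(60,80),(80,100),(100,120),(120,170)):
        Q=P[(P[:,2]>lo)&(P[:,2]<hi)]
        if len(Q)>3:
            r=cv2.minAreaRect(Q[:,:2].astype(np.float32)); print(nm,lo,hi,len(Q),np.round(r[0],1),np.round(r[1],1),round(r[2],1),np.round(np.median(Q[:,2]),1))
# mount
for nm,W,I in(("top",T,im),("scene",S,im2)):
    sel=(np.hypot(W[...,0]-(T[205,152,0]),W[...,1]-T[205,152,1])<110)
    D=W[sel&(abs(W[...,2]-56)<5)]; 
    (c,r)=cv2.minEnclosingCircle(D[:,:2].astype(np.float32)); print(nm,"disc",np.round(c,1),round(r,1),np.median(D[:,2]))
    B=W[sel&(W[...,2]>75)&(W[...,2]<115)]
    A=np.c_[2*B,np.ones(len(B))]; x=np.linalg.lstsq(A,(B**2).sum(1),rcond=None)[0]; print("ball",len(B),x[:3].round(1),np.sqrt(x[3]+x[:3]@x[:3]).round(1),B[:,2].max().round(1))
E
```

```text
small 5 14 96 [ 586.1 -243.4] [66.8 51.8] 84.7 10.4
small 14 45 124 [ 549.6 -221.7] [ 43.2 118.8] 69.1 33.7
small 45 60 406 [ 546.4 -233.5] [110.2  67.7] 0.0 53.0
small 60 80 55 [ 551.4 -231.9] [109.8  21. ] 0.6 65.4
small 80 100 122 [ 523.3 -232.7] [39.7 22.1] 0.6 87.5
small 100 120 137 [ 520.9 -232.5] [25.9 66.2] 89.8 111.8
large 5 14 106 [ 521.  -399.9] [161.4  78.9] 61.4 12.1
large 14 45 218 [ 519.7 -397.2] [163.9  84.5] 58.6 27.3
large 45 60 108 [ 535.4 -385.6] [119.3  86.4] 65.4 54.0
large 60 80 755 [ 532.2 -394.7] [137.7  87.7] 65.6 67.3
large 80 100 102 [ 528.2 -402.6] [139.6  27.8] 66.1 86.1
large 100 120 192 [ 543.7 -368.7] [63.  28.9] 65.2 111.1
large 120 170 282 [ 544.2 -367.6] [85.9 33.7] 65.4 142.8
top disc [529.7 224. ] 90.0 55.78205074099162
ball 185 [529.9 224.   83.3] 18.9 103.7
scene disc [530.4 225.5] 91.2 55.02487128169332
ball 346 [531.  225.8  82.2] 18.9 102.8
```

View pics/crop.png

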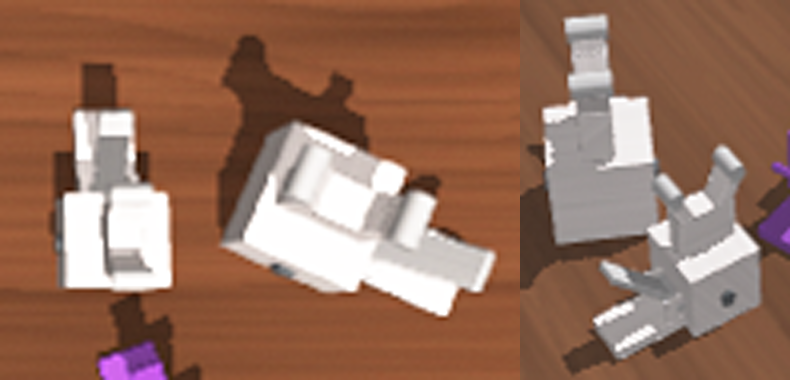

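The top camera's large white candidate has about an 88 mm wide housing and reaches z≈145. The small one at crop (115,200) is 68 mm wide with its prongs at 112, which matches the listed rest. Its lever points to world +x, yaw about 0. The mount is near (530,224.5). Next I'll refine x and grasp it.

```bash
cat >> h.py <<'E'
def housing(zoff, c0, n, cam=None):
    """housing centre (x,y) from top-face points; zoff = underside height"""
    c,W=cam or snap(n); z=W[...,2]-zoff
    sel=(np.hypot(W[...,0]-c0[0],W[...,1]-c0[1])<60)&(cv2.cvtColor(c["image"],cv2.COLOR_BGR2HSV)[...,1]<45)
    P=W[sel&(abs(z-52)<4)]; P=P[abs(P[:,1]-c0[1])>13]   # leave out web and lever
    p=np.percentile(P[:,:2],[1.5,98.5],axis=0)
    return len(P),((p[0]+p[1])/2).round(1),(p[1]-p[0]).round(1),np.median(P[:,2]).round(1)
E
python3 - <<'E'
from h import *
r=[]
for n in("top","scene"):
    d=np.load(n+".npz"); h=housing(0,(522,-232.5),n,({"image":d["im"]},d["W"])); print(n,h); r.append(h[1])
x=r[0][0]; y=-232.5
print(bot.tip_reach, x)
q=down(0)
for p in([x,y,220],[530,224,220],[530,224,100]): print(np.round(bot.ik(p,q),2))
bot.move_to([x,y,200],q); bot.servo_line([x,y,77],speed=100)
s=bot.read_state(); print(s["clock"],s["ft_force"],s["ee_pos"])
bot.move_gripper(10,grip_force=80)
s=bot.read_state(); print(s["clock"],s["ft_force"],s["ee_pos"],s["grip_width"],s["grip_force"])
E
```

```text
top (295, array([ 521. , -233.5]), array([59.3, 67.4]), np.float64(52.9))
scene (183, array([ 523.6, -230.3]), array([61.2, 67.8]), np.float64(50.6))
19.0 521.0
[-0.48  0.37  1.5  -0.    1.27  1.09]
[ 0.34  0.38  1.48 -0.    1.28  1.91]
[ 0.34  0.52  1.59 -0.    1.03  1.91]
4.3 [0.45011866 0.44934927 0.85301219] [ 521.28003152 -232.64898916   77.6277438 ]
4.9 [-1.03028852 -0.48259588  2.7710861 ] [ 521.04779256 -232.55195362   77.17758788] 20.668668514203926 78.05794894695282
```

```bash
python3 - <<'E'
from h import *
q=down(0); x0,y0=521.0,-232.6
bot.servo_line([x0,y0,210],speed=120)
s=bot.read_state(); print(s["clock"],s["ft_force"],s["grip_width"])
bot.move_to([530,224.5,210],q)
bot.servo_line([530,224.5,77+113],speed=80)
bot.dwell(.3)
s=bot.read_state(); print(s["clock"],s["ft_force"],s["ee_pos"],rot(s["tool_rot"]).as_matrix().round(4).tolist())
for n in("scene","top"):
    c,W=snap(n); np.savez(f"{n}1.npz",W=W,im=c["image"])
    u=(W[...,2]>115)&(W[...,2]<170)&(np.hypot(W[...,0]-540,W[...,1]-224)<110)
    P=W[u&(cv2.cvtColor(c["image"],cv2.COLOR_BGR2HSV)[...,1]<60)]
    for nm,a,lo,hi in(("+y face",1,245,270),("+x face",0,550,572),("foot end",0,610,635)):
        v=P[(P[:,a]>lo)&(P[:,a]<hi)]; h,e=np.histogram(v[:,a],bins=np.arange(lo,hi+.1,1)); print(n,nm,h.tolist())
    z=P[(abs(P[:,0]-530)<33)][:,2]; h,e=np.histogram(z,bins=np.arange(115,170,2)); print("z",h.tolist())
    ys,xs=np.where(u); print(xs.min(),xs.max(),ys.min(),ys.max())
    a,b=max(ys.min()-45,0),ys.max()+40; l,r=max(xs.min()-40,0),xs.max()+40
    k=cv2.resize(c["image"][a:b,l:r],None,fx=2.5,fy=2.5); cv2.imwrite(f"pics/hover_{n}.png",k[:600,:800]); print(l,a,k.shape)
E
```

```text
6.1583 [ 0.24928036 -0.05832059 -5.09905598] 20.885393006073745
8.5333 [-0.37104951  0.38660591 -4.14556942] [530.10420988 224.53309637 190.32009923] [[1.0, 0.0001, 0.0005], [0.0001, -1.0, 0.0001], [0.0005, -0.0001, -1.0]]
scene +y face [75, 37, 20, 25, 26, 22, 25, 25, 21, 25, 21, 27, 57, 188, 141, 14, 3, 10, 7, 0, 0, 0, 0, 0, 0]
scene +x face [20, 14, 19, 11, 24, 22, 31, 31, 21, 22, 22, 77, 173, 103, 24, 15, 17, 10, 14, 13, 11, 8]
scene foot end [12, 14, 7, 11, 11, 13, 16, 9, 10, 11, 9, 16, 9, 15, 26, 14, 0, 0, 0, 0, 0, 0, 0, 0, 0]
z [22, 14, 18, 17, 16, 15, 17, 18, 18, 18, 25, 26, 37, 28, 36, 26, 26, 28, 26, 24, 28, 39, 29, 87, 293, 135, 16]
297 372 244 301
257 199 (355, 388, 3)
top +y face [0, 0, 0, 0, 0, 0, 0, 0, 0, 0, 0, 0, 0, 0, 0, 0, 0, 0, 0, 0, 0, 0, 0, 0, 0]
top +x face [6, 2, 11, 3, 7, 7, 2, 14, 2, 14, 5, 3, 7, 0, 6, 2, 0, 13, 1, 13, 2, 8]
top foot end [2, 0, 9, 0, 4, 7, 0, 8, 2, 3, 7, 0, 8, 2, 0, 0, 0, 0, 0, 0, 0, 0, 0, 0, 0]
z [3, 2, 9, 6, 4, 0, 6, 9, 1, 7, 4, 8, 12, 12, 16, 11, 3, 5, 5, 6, 6, 4, 2, 16, 57, 70, 21]
137 160 168 216
97 123 (332, 258, 3)
```

View pics/hover_scene.png

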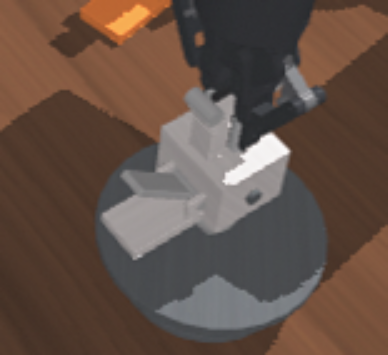

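The crop shows the rest held square over the disc with the lever up, socket at crop (220,190). In the scene camera the rest sits about (+0.8,-0.6) mm off the ball, so I'll correct that and lower it in force-guarded steps.

```bash
cat >> h.py <<'E'
def st(): 
    s=bot.read_state(); return s["clock"],np.array(s["ft_force"]),np.array(s["ee_pos"]),np.array(s["moment"])
E
python3 - <<'E'
from h import *
x,y=529.2,225.1
bot.servo_line([x,y,188],speed=30); bot.dwell(.2); t,F0,p,M0=st(); print(F0)
hit=bot.servo_line([x,y,155],speed=40,until_force=4); t,F,p,M=st(); print(hit,t,(F-F0).round(1),p.round(2))
if not hit:
    for z in np.arange(153,140,-2):
        hit=bot.servo_line([x,y,z],speed=20,until_force=5); t,F,p,M=st(); print(hit,round(t,2),(F-F0).round(1),(M-M0).round(2),p.round(2))
        if hit or (F-F0)[2]>4: break
E
```

```text
[-0.08962554 -0.11756624 -4.38946115]
False 10.0583 [ 0.2 -0.1 -1.1] [529.33 225.13 155.29]
False 10.31 [-0.4  1.2 -1.2] [ 0.01 -0.05  0.07] [529.17 225.09 152.99]
False 10.56 [ 0.4  0.3 -0.3] [0.   0.   0.06] [529.14 225.07 150.84]
False 10.81 [ 0.6  0.4 -0.7] [-0.05  0.02  0.07] [529.15 225.08 148.83]
False 11.06 [-0.2 -0.1  0.1] [-0.02  0.04  0.05] [529.14 225.09 146.83]
False 11.31 [ 1.4 -1.   0.5] [-0.26 -0.12  0.05] [529.39 225.03 145.14]
False 11.56 [ 1.7 -0.9  3.2] [-0.36 -0.22  0.03] [529.38 225.06 143.16]
False 11.81 [ 0.4 -1.8  5.2] [-0.48 -0.28  0.03] [529.34 225.08 141.11]
```

```bash
python3 - <<'E'
from h import *
x,y=529.2,225.1; F0=np.array([-.1,-.1,-4.4]); mx=0
for z in np.arange(139.5,115.5,-1.5):
    bot.servo_line([x,y,z],speed=15); t,F,p,M=st(); f=(F-F0)[2]; print(round(t,2),(F-F0).round(1),p.round(2)); mx=max(mx,f)
    if f>25 or (mx>9 and f<mx-4): break
bot.dwell(.3); t,F,p,M=st(); print(t,(F-F0).round(1),M.round(2),p)
E
```

```text
12.06 [ 1.1 -2.7  5.5] [529.26 225.05 139.54]
12.31 [ 0.7 -2.3  7.4] [529.23 225.11 138.02]
12.56 [ 1.2 -2.1  8.2] [529.28 225.1  136.54]
12.81 [ 0.5 -2.6  9.6] [529.25 225.1  135.08]
13.06 [ 0.8 -2.  10.4] [529.3  225.13 133.71]
13.31 [ 0.2 -1.7 12. ] [529.31 225.12 132.32]
13.56 [-0.8 -3.9 11.8] [529.34 225.11 130.92]
13.81 [-1.1 -3.5 12.8] [529.37 225.15 129.55]
14.06 [ 0.5 -2.7 14.2] [529.59 225.26 128.21]
14.31 [-0.1 -2.3 14.4] [529.65 225.29 126.83]
14.56 [ 0.5 -1.6 16. ] [529.66 225.27 125.42]
14.81 [-0.6 -2.2 16.3] [529.68 225.3  124.  ]
15.06 [-1.1 -3.4 17.7] [529.72 225.31 122.65]
15.31 [ 2.8 -1.7 15. ] [530.12 225.4  121.21]
15.56 [ 2.2 -2.1 15.9] [530.16 225.4  119.78]
15.81 [ 1.9 -2.4 17.6] [530.21 225.38 118.4 ]
16.1083 [ 2.5 -1.8 17.5] [-0.52 -0.37  0.04] [530.19480206 225.4033237  118.45882961]
```

```bash
cat >> h.py <<'E'
def look(tag):
    c,W=snap("scene"); im=c["image"]
    hs=cv2.cvtColor(im,cv2.COLOR_BGR2HSV)[...,1]
    near=(np.hypot(W[...,0]-545,W[...,1]-225)<115)
    k=im[215:350,240:410]; cv2.imwrite(f"pics/{tag}.png",cv2.resize(k,None,fx=4,fy=4,interpolation=cv2.INTER_CUBIC))
    D=W[near&(W[...,2]>8)&(W[...,2]<62)&(W[...,1]-225>45)&(np.hypot(W[...,0]-530,W[...,1]-225)<84)]
    A=np.c_[D[:,0]-530,D[:,1]-225,np.ones(len(D))]; zd=np.median(D[:,2]); g=abs(D[:,2]-zd)<4
    print("disc plane",np.linalg.lstsq(A[g],D[g,2],rcond=None)[0].round(3),zd.round(1))
    T=W[near&(W[...,2]>zd+40)&(W[...,2]<zd+65)&(W[...,1]>238)&(W[...,1]<257)&(abs(W[...,0]-530)<30)]
    zt=np.median(T[:,2]); T=T[abs(T[:,2]-zt)<3]
    print("housing top",np.linalg.lstsq(np.c_[T[:,0]-530,T[:,1]-225,np.ones(len(T))],T[:,2],rcond=None)[0].round(3),zt.round(1),len(T),"gap",(zt-zd-52).round(1))
    return c,W
E
python3 - <<'E'
from h import *
c,W=look("press1"); np.savez("p1.npz",W=W,im=c["image"])
E
```

```text
disc plane [-0.0000e+00  1.0000e-03  3.5783e+01] 35.8
housing top [7.0000e-03 6.0000e-03 9.2317e+01] 92.5 224 gap 4.6
```

View pics/press1.png

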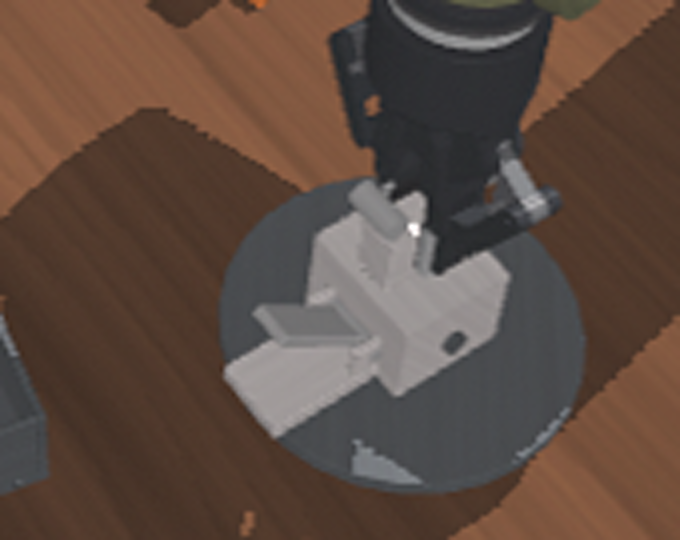

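The crop shows the rest level on the ball, but with a gap between its underside and the disc (about 4.6 mm, disc at z 35.8). So it's only part of the way past the catch. I'll relieve the side load and keep pressing steadily.

```bash
python3 - <<'E'
from h import *
x,y=530.0,224.9; F0=np.array([-.1,-.1,-4.4]); mx=0; z0=118.4
bot.servo_line([x,y,118],speed=8); t,F,p,M=st(); print((F-F0).round(1),p.round(2))
for z in np.arange(117,107,-1.):
    bot.servo_line([x,y,z],speed=12); t,F,p,M=st(); f=(F-F0)[2]; print(round(t,2),(F-F0).round(1),p.round(2)); mx=max(mx,f)
    if f>24 or f<mx-2: break
bot.dwell(.3); t,F,p,M=st(); print(t,(F-F0).round(1),M.round(2),p)
look("press2")
E
```

```text
[-1.  -0.5 16.6] [530.44 225.33 119.12]
16.72 [-0.2 -1.3 17.9] [530.44 225.33 118.13]
16.97 [-0.3 -0.9 18.8] [530.47 225.35 117.22]
17.22 [-0.7 -1.4 17.9] [530.46 225.37 116.27]
17.47 [-1.6 -0.6 20. ] [530.48 225.36 115.38]
17.72 [-1.8 -5.7 16.5] [530.39 225.   114.01]
18.0167 [-1.7 -4.9 16.6] [-0.29  0.29  0.05] [530.3592992  224.98905284 114.02862586]
disc plane [-1.0000e-03  4.0000e-03  3.5891e+01] 36.1
housing top [ 5.0000e-03 -1.0000e-03  8.7984e+01] 88.0 237 gap -0.1
```

The rest has snapped home: the gap is now 0 with the lever still up. I'll give it a small seating push, unload slowly and release.

```bash
python3 - <<'E'
from h import *
x,y=530.0,225.1; F0=np.array([-.1,-.1,-4.4])
bot.servo_line([x,y,111.2],speed=12); t,F,p,M=st(); print((F-F0).round(1),p.round(2))
x,y=p[:2]
bot.servo_line([x,y,123],speed=25)
for z in np.arange(125,135,1.5):
    bot.servo_line([x,y,z],speed=20); t,F,p,M=st(); print((F-F0).round(1),p.round(2))
    if (F-F0)[2]<5.5: break
bot.move_gripper(50); bot.dwell(.2); t,F,p,M=st(); print(t,F.round(1),p.round(2))
bot.servo_line([x,y,p[2]+75],speed=120)
bot.move_gripper(0,grip_force=40)
bot.move_to([x+120,y,p[2]+90],down(0))
t,F,p,M=st(); print(t,F.round(1),p.round(2))
c,W=look("rel"); np.savez("rel.npz",W=W,im=c["image"])
P=W[(np.hypot(W[...,0]-545,W[...,1]-225)<115)&(W[...,1]>213)&(W[...,1]<237)&(W[...,0]>566)&(W[...,0]<640)]
for a in range(566,640,8):
    q=P[(P[:,0]>=a)&(P[:,0]<a+8)]; print(a,len(q),np.percentile(q[:,2],[5,50,95]).round(1) if len(q) else "")
E
```

```text
[-2.2 -6.8 18.5] [530.4  225.   112.26]
[ 0.4 -4.   7.1] [530.38 225.03 125.11]
[ 0.9 -3.2  7.6] [530.38 225.01 126.5 ]
[ 1.1 -2.6  6.2] [530.39 225.   127.98]
[ 2.  -2.9  5. ] [530.37 225.02 129.46]
20.5833 [ 0.1  0.2 -0.3] [530.37 225.03 129.48]
22.4417 [-0.2  0.1 -0.1] [650.35 224.84 218.62]
disc plane [-1.0000e-03  3.0000e-03  5.1553e+01] 51.7
housing top [-6.00000e-03 -2.10000e-02  1.04315e+02] 103.8 266 gap 0.1
566 368 [ 77.6 479.1 502.4]
574 218 [ 61.7 481.9 496.2]
582 67 [59.8 63.5 96.3]
590 70 [ 60.   62.6 103.2]
598 108 [ -2.   61.8 108.2]
606 129 [ -2.6  61.4 115.6]
614 131 [ -1.7  61.5 118.4]
622 90 [ -2.3   3.2 473. ]
630 85 [-3.200e+00  3.000e-01  4.779e+02]
638 21 [ -1.6   2.6 478.6]
```

View pics/rel.png

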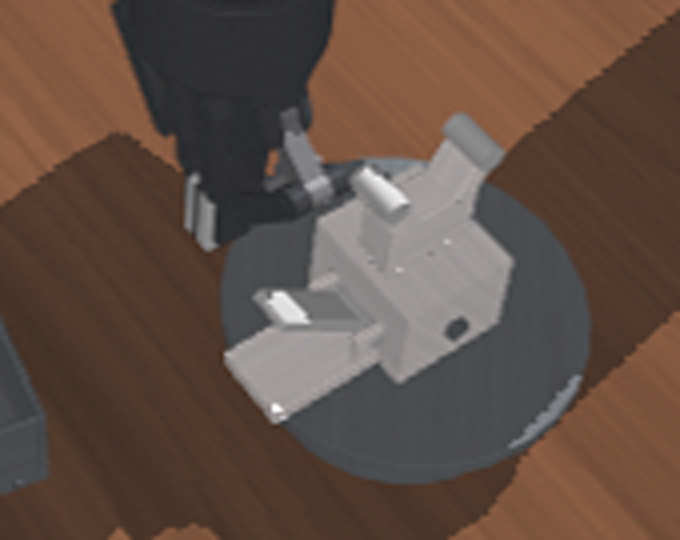

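The crop shows the rest coupled and free, with the lever raised, its tip near crop (275,300), and the disc at z≈51.7. Now I'll push the lever down with the closed fingers tilted outward, following its arc in small force-watched steps.

```bash
cat >> h.py <<'E'
AT=np.radians(20); RT=R.from_euler('y',AT)*R.from_euler('x',np.pi); _q=RT.as_quat(); QT=[_q[3],_q[0],_q[1],_q[2]]
OFF=RT.apply([11,0,19])
def edge(E): return (np.array(E)-OFF).tolist()
E
python3 - <<'E'
from h import *
hx,hz,r=564.,71.7,48.; y=225.
def pt(th): return hx+r*np.cos(th)-3.5*np.sin(th), hz+r*np.sin(th)+3.5*np.cos(th)
x0,z0=pt(.75); print(x0,z0)
bot.move_to(edge([x0,y,z0+22]),QT)
bot.dwell(.2); t,F0,p,M=st(); print(t,F0.round(1))
hit=bot.servo_line(edge([x0,y,z0-8]),speed=25,until_force=3); t,F,p,M=st(); e=p+OFF; print(hit,round(t,2),(F-F0).round(1),e.round(1))
zc=e[2]; z=zc; hist=[]
while z>64:
    z-=2
    th=np.clip(.75*(z-68)/(zc-68),0,.75); x=pt(th)[0]
    bot.servo_line(edge([x,y,z]),speed=20); t,F,p,M=st(); d=F-F0; print(round(t,2),d.round(1),(p+OFF).round(1)); 
    if d[2]>11 : break
look("lev1")
E
```

```text
596.7353300458617 106.97957152217842
23.1417 [ 0.2  0.6 -0.6]
False 24.49 [-1.6 -1.5  2.2] [596.7 225.   99.2]
24.77 [-4.5 -1.4  3.1] [598.2 225.   97.1]
25.04 [-3.9 -0.9  3. ] [599.9 225.   95.1]
25.32 [-4.9 -1.4  3. ] [601.4 225.   93.2]
25.59 [-5.4 -1.2  3. ] [602.8 225.   91.2]
25.86 [-4.3  0.2  3.5] [604.2 225.1  89.3]
26.12 [-3.6  0.2  3.8] [605.4 225.1  87.4]
26.39 [-4.4  0.7  4. ] [606.6 225.1  85.4]
26.66 [-4.2 -0.4  4.9] [607.6 225.1  83.3]
26.92 [-4.3  0.3  4.8] [608.6 225.1  81.3]
27.18 [-3.4 -0.   4.6] [609.4 225.   79.3]
27.43 [-3.1  0.9  5.7] [610.2 225.   77.2]
27.69 [-3.1  0.4  5.3] [610.8 225.   75.2]
27.94 [-2.6  0.4  5.7] [611.3 225.   73.3]
28.19 [-2.3 -0.6  5.3] [611.7 225.   71.3]
28.44 [-2.3 -0.2  5.5] [612.  225.   69.4]
28.69 [-3.2  0.9  7.7] [612.1 225.   67.5]
28.94 [-3.3 -0.6  7.9] [612.1 225.   65.6]
29.19 [-4.3 -0.7  9.4] [612.1 225.   63.8]
disc plane [-0.0000e+00 -1.0000e-03  4.1003e+01] 41.0
housing top [ 2.000e-03 -1.500e-02  9.317e+01] 92.9 263 gap -0.1
```

Force is now rising at the spring rate, and the edge is at disc + 23 mm, so the lever is at or near its stop. I'll push slightly more to be sure, retreat and check.

```bash
python3 - <<'E'
from h import *
y=225.
for z in (62,60.,58.5):
    bot.servo_line(edge([612,y,z]),speed=15); t,F,p,M=st(); print(round(t,2),F.round(1),(p+OFF).round(1))
    if F[2]>12: break
bot.servo_line(edge([613,y,85]),speed=30)
bot.servo_line(edge([650,y,220]),speed=150)
bot.move_to([420,-20,330],down(0)); bot.dwell(.2)
t,F,p,M=st(); print(t,F.round(1))
c,W=look("fin")
P=W[(abs(W[...,1]-225)<8)&(W[...,0]>572)&(W[...,0]<650)&(W[...,2]>10)]
for a in range(572,640,8):
    q=P[(P[:,0]>=a)&(P[:,0]<a+8)]; print(a,len(q),np.percentile(q[:,2],[5,50,95]).round(1) if len(q) else "")
E
```

```text
29.49 [-4.1  0.8 10.4] [612.1 225.   62.8]
29.77 [-3.6  0.4  9.6] [612.1 225.   60.9]
30.02 [-5.  -0.6 11.7] [612.1 225.1  59.6]
33.6417 [-0.2 -0.2  0.4]
disc plane [-0.0000e+00  5.0000e-03  5.1378e+01] 51.7
housing top [-3.00000e-03 -6.00000e-03  1.03877e+02] 103.8 266 gap 0.1
572 32 [73.1 75.6 77.4]
580 29 [65.7 75.4 77.3]
588 35 [73.4 75.3 77.6]
596 31 [73.2 74.9 76.6]
604 33 [72.6 75.2 77.6]
612 31 [72.4 75.3 77. ]
620 37 [60.2 74.6 76.8]
628 33 [70.3 74.2 77. ]
636 0
```

View pics/fin.png

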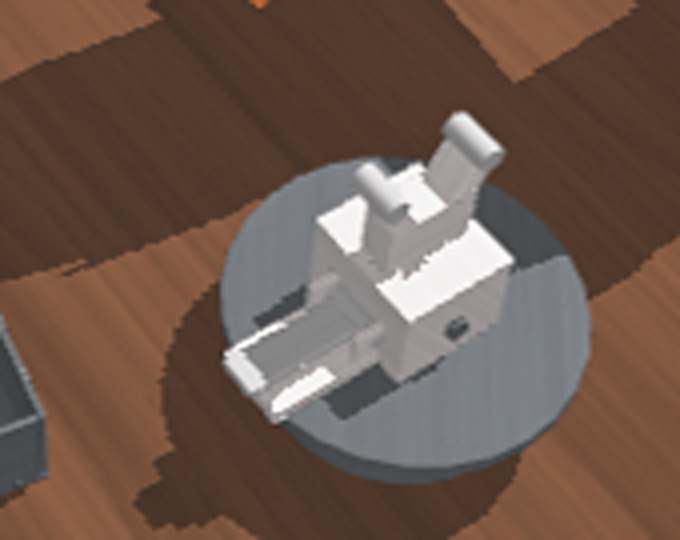

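The lever, around crop (305,335), lies level over the foot. Its upper face is at z≈75.2, which is 23.5 mm above the disc at 51.7. The rest sits flat and the robot is clear of it, so I'm handing in.

```bash
python3 -c "
from rig import bot
print(bot.finish_job())"
```

```text
the job is handed in; nothing more can be done
None
```

The rest is on the mount's ball with its foot flat on the disc and the latch lever fully down; I handed the job in at about 34 s, with the robot clear and no verdict shown.

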